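# Pack a tray of tins up to weight on the counter scale

## Task

Bring the tray on the dial scale up to weight: take tins one by one from the stock holder and set each down gently on the row in the tray, lying the same way and saddled in a gap between two tins (the first two in the gaps of the row, a third on top of those two), and stop as soon as the needle rests inside the marked sector of the dial. Leave any tin that is not needed in the holder, keep the bottom row in place, and do not disturb the tape or the other things on the counter.

Things in the scene. Friction and masses are not known exactly. Their poses are not given: they have to be found in the camera images.
- needle (a joint): needle of the scale's round white dial (rad), 0 with the tray empty, growing clockwise with load, 0.6 (one tick) per 250 g tin. The dial lies beyond the weighing plate from the robot, tilted up and away. The marked sector, a dark arc between two raised dark bars, spans 2.97 to 3.75; at least two tins are always missing at the start.
- tray (a point): centre of the floor of the pulp tray (120 x 225 mm, ribs and rims 12 mm high) fixed on the scale's plate; x points to the dial, y across the row of tins, z up; about 108 mm above the table at the start, sinking 4 mm per tin added on a damped spring (600 N/m), never turning. The row's tins lie along x in troughs, centres 36 mm above it at y = 62, 0, -62 mm.
- gap_l (a point): where the centre of a tin lies when saddled in the row's gap on the tray's +y side, 87 mm above the tray's floor at y = +31 mm; sinks with the tray, axes as the tray's
- gap_r (a point): the same for the gap on the -y side, y = -31 mm
- apex (a point): the same for a third tin saddled on the tins in those two gaps: 139 mm above the tray's floor at y = 0
- row_l_c (a point): tin of the bottom row in the scale's tray (+y end of the tray): lying plain steel tin, a cylinder 60 mm across and 64 mm long, about 250 g; the point is its centre, its x axis runs along the tin, but filled to an unknown weight, 175 to 325 g
- row_m_c (a point): tin of the bottom row in the scale's tray (middle of the tray): lying plain steel tin, a cylinder 60 mm across and 64 mm long, about 250 g; the point is its centre, its x axis runs along the tin, but filled to an unknown weight, 175 to 325 g
- row_r_c (a point): tin of the bottom row in the scale's tray (-y end of the tray): lying plain steel tin, a cylinder 60 mm across and 64 mm long, about 250 g; the point is its centre, its x axis runs along the tin, but filled to an unknown weight, 175 to 325 g
- tin_1_c (a point): loose tin in the holder: lying plain steel tin, a cylinder 60 mm across and 64 mm long, about 250 g; the point is its centre, its x axis runs along the tin
- tin_2_c (a point): loose tin in the holder: lying plain steel tin, a cylinder 60 mm across and 64 mm long, about 250 g; the point is its centre, its x axis runs along the tin
- tin_3_c (a point): loose tin in the holder: lying plain steel tin, a cylinder 60 mm across and 64 mm long, about 250 g; the point is its centre, its x axis runs along the tin
- holder_c (a point): stock holder, a fixed pulp slab 260 mm in x, 190 mm in y; the point is the centre of its upper face, 12 mm above the table. Four troughs along x, at x = +-62, y = +-40 mm: three hold tins, one the tape, centres 36 mm above this point. Ribs 12 mm high stop short of the tins' ends.
- tape: clear roll of packing tape, 60 mm across but only 26 mm wide, lying in one of the holder's troughs; origin at its centre, x along its axis; not to be used
- stapler: desk stapler, 130 x 34 x 41 mm, between scale and holder or close to them; origin at its underside's centre
- mug: white mug, 80 mm across, 95 mm high; origin at its underside's centre
- phone: black phone lying flat, 152 x 73 x 8 mm
- gel: white bottle, 60 mm across, 130 mm high; origin at its underside's centre
- carton: small closed carton, 130 x 100 x 70 mm; origin at its underside's centre
- pencup: pen cup, 80 mm across and 90 mm high (pens to 140 mm); origin at its underside's centre
Mind the look-alikes: they are no part of the job. What is shaped like the part that bears tin_2_c but black is not meant.

How it is judged (in metres and radians):
On the way, in this order (a step that is already met when the one before it is completed fails the run):
1. a first tin is saddled in one of the two gaps of the row ((((x of tin_1_c in the frame of tray between -0.015 and 0.015 m and y of tin_1_c in the frame of tray between 0.02 and 0.042 m and z of tin_1_c in the frame of tray between 0.0794 and 0.0954 m and angle between the x axis of tin_1_c and the x axis of tray, either way round below 0.2 rad) or (x of tin_2_c in the frame of tray between -0.015 and 0.015 m and y of tin_2_c in the frame of tray between 0.02 and 0.042 m and z of tin_2_c in the frame of tray between 0.0794 and 0.0954 m and angle between the x axis of tin_2_c and the x axis of tray, either way round below 0.2 rad) or (x of tin_3_c in the frame of tray between -0.015 and 0.015 m and y of tin_3_c in the frame of tray between 0.02 and 0.042 m and z of tin_3_c in the frame of tray between 0.0794 and 0.0954 m and angle between the x axis of tin_3_c and the x axis of tray, either way round below 0.2 rad)) or ((x of tin_1_c in the frame of tray between -0.015 and 0.015 m and y of tin_1_c in the frame of tray between -0.042 and -0.02 m and z of tin_1_c in the frame of tray between 0.0794 and 0.0954 m and angle between the x axis of tin_1_c and the x axis of tray, either way round below 0.2 rad) or (x of tin_2_c in the frame of tray between -0.015 and 0.015 m and y of tin_2_c in the frame of tray between -0.042 and -0.02 m and z of tin_2_c in the frame of tray between 0.0794 and 0.0954 m and angle between the x axis of tin_2_c and the x axis of tray, either way round below 0.2 rad) or (x of tin_3_c in the frame of tray between -0.015 and 0.015 m and y of tin_3_c in the frame of tray between -0.042 and -0.02 m and z of tin_3_c in the frame of tray between 0.0794 and 0.0954 m and angle between the x axis of tin_3_c and the x axis of tray, either way round below 0.2 rad)))), for 0.2 s.
2. tins are saddled in both gaps of the row (((x of tin_1_c in the frame of tray between -0.015 and 0.015 m and y of tin_1_c in the frame of tray between 0.02 and 0.042 m and z of tin_1_c in the frame of tray between 0.0794 and 0.0954 m and angle between the x axis of tin_1_c and the x axis of tray, either way round below 0.2 rad) or (x of tin_2_c in the frame of tray between -0.015 and 0.015 m and y of tin_2_c in the frame of tray between 0.02 and 0.042 m and z of tin_2_c in the frame of tray between 0.0794 and 0.0954 m and angle between the x axis of tin_2_c and the x axis of tray, either way round below 0.2 rad) or (x of tin_3_c in the frame of tray between -0.015 and 0.015 m and y of tin_3_c in the frame of tray between 0.02 and 0.042 m and z of tin_3_c in the frame of tray between 0.0794 and 0.0954 m and angle between the x axis of tin_3_c and the x axis of tray, either way round below 0.2 rad)) and ((x of tin_1_c in the frame of tray between -0.015 and 0.015 m and y of tin_1_c in the frame of tray between -0.042 and -0.02 m and z of tin_1_c in the frame of tray between 0.0794 and 0.0954 m and angle between the x axis of tin_1_c and the x axis of tray, either way round below 0.2 rad) or (x of tin_2_c in the frame of tray between -0.015 and 0.015 m and y of tin_2_c in the frame of tray between -0.042 and -0.02 m and z of tin_2_c in the frame of tray between 0.0794 and 0.0954 m and angle between the x axis of tin_2_c and the x axis of tray, either way round below 0.2 rad) or (x of tin_3_c in the frame of tray between -0.015 and 0.015 m and y of tin_3_c in the frame of tray between -0.042 and -0.02 m and z of tin_3_c in the frame of tray between 0.0794 and 0.0954 m and angle between the x axis of tin_3_c and the x axis of tray, either way round below 0.2 rad))), for 0.2 s.
At the end, for the whole second after the job is handed in: Needle at rest in the marked sector (2.97 to 3.75); tins in both gaps of the row, the third tin on those two or in the holder; tray tins within 15 mm lengthwise, 11 mm sideways, 8 mm in height and 0.2 rad of their places; the row in its troughs; all at rest (all of step 2 and value of joint needle between 2.97 and 3.75 rad and ((x of tin_1_c in the frame of holder_c between -0.11 and 0.11 m and y of tin_1_c in the frame of holder_c between -0.08 and 0.08 m and z of tin_1_c in the frame of holder_c between 0.028 and 0.044 m) or (x of tin_1_c in the frame of tray between -0.015 and 0.015 m and y of tin_1_c in the frame of tray between 0.02 and 0.042 m and z of tin_1_c in the frame of tray between 0.0794 and 0.0954 m and angle between the x axis of tin_1_c and the x axis of tray, either way round below 0.2 rad) or (x of tin_1_c in the frame of tray between -0.015 and 0.015 m and y of tin_1_c in the frame of tray between -0.042 and -0.02 m and z of tin_1_c in the frame of tray between 0.0794 and 0.0954 m and angle between the x axis of tin_1_c and the x axis of tray, either way round below 0.2 rad) or (x of tin_1_c in the frame of tray between -0.015 and 0.015 m and y of tin_1_c in the frame of tray between -0.011 and 0.011 m and z of tin_1_c in the frame of tray between 0.1308 and 0.1468 m and angle between the x axis of tin_1_c and the x axis of tray, either way round below 0.2 rad)) and ((x of tin_2_c in the frame of holder_c between -0.11 and 0.11 m and y of tin_2_c in the frame of holder_c between -0.08 and 0.08 m and z of tin_2_c in the frame of holder_c between 0.028 and 0.044 m) or (x of tin_2_c in the frame of tray between -0.015 and 0.015 m and y of tin_2_c in the frame of tray between 0.02 and 0.042 m and z of tin_2_c in the frame of tray between 0.0794 and 0.0954 m and angle between the x axis of tin_2_c and the x axis of tray, either way round below 0.2 rad) or (x of tin_2_c in the frame of tray between -0.015 and 0.015 m and y of tin_2_c in the frame of tray between -0.042 and -0.02 m and z of tin_2_c in the frame of tray between 0.0794 and 0.0954 m and angle between the x axis of tin_2_c and the x axis of tray, either way round below 0.2 rad) or (x of tin_2_c in the frame of tray between -0.015 and 0.015 m and y of tin_2_c in the frame of tray between -0.011 and 0.011 m and z of tin_2_c in the frame of tray between 0.1308 and 0.1468 m and angle between the x axis of tin_2_c and the x axis of tray, either way round below 0.2 rad)) and ((x of tin_3_c in the frame of holder_c between -0.11 and 0.11 m and y of tin_3_c in the frame of holder_c between -0.08 and 0.08 m and z of tin_3_c in the frame of holder_c between 0.028 and 0.044 m) or (x of tin_3_c in the frame of tray between -0.015 and 0.015 m and y of tin_3_c in the frame of tray between 0.02 and 0.042 m and z of tin_3_c in the frame of tray between 0.0794 and 0.0954 m and angle between the x axis of tin_3_c and the x axis of tray, either way round below 0.2 rad) or (x of tin_3_c in the frame of tray between -0.015 and 0.015 m and y of tin_3_c in the frame of tray between -0.042 and -0.02 m and z of tin_3_c in the frame of tray between 0.0794 and 0.0954 m and angle between the x axis of tin_3_c and the x axis of tray, either way round below 0.2 rad) or (x of tin_3_c in the frame of tray between -0.015 and 0.015 m and y of tin_3_c in the frame of tray between -0.011 and 0.011 m and z of tin_3_c in the frame of tray between 0.1308 and 0.1468 m and angle between the x axis of tin_3_c and the x axis of tray, either way round below 0.2 rad)) and x of row_l_c in the frame of tray between -0.015 and 0.015 m and y of row_l_c in the frame of tray between 0.051 and 0.073 m and z of row_l_c in the frame of tray between 0.028 and 0.044 m and angle between the x axis of each of row_l_c, row_m_c, row_r_c and the x axis of tray, either way round below 0.2 rad and x of row_m_c in the frame of tray between -0.015 and 0.015 m and y of row_m_c in the frame of tray between -0.011 and 0.011 m and z of row_m_c in the frame of tray between 0.028 and 0.044 m and x of row_r_c in the frame of tray between -0.015 and 0.015 m and y of row_r_c in the frame of tray between -0.073 and -0.051 m and z of row_r_c in the frame of tray between 0.028 and 0.044 m and linear speed of each of tin_1, tin_2, tin_3 below 0.02 m/s); the robot touches nothing.
It fails at once if the scale is struck: a tin dropped or slammed on it (needle faster than 15 rad/s) (velocity of joint needle above 15 rad/s).
It fails at once if the tape or another bystander is moved by more than 30 mm (distance of any of tape, stapler, mug, phone, gel, carton, pencup from where it was at the start of the episode above 0.03 m).
It also fails if it takes over 72 s, if anything falls off the work surface, if the arm or the gripper's body presses on something with over 40 N, if the wrist force passes 120 N, or if a joint passes its speed limit or range.

## Robot

A 6-joint arm with a two-finger parallel gripper is mounted at the origin on the work surface. World frame = base frame: x ahead of the robot, y to its left, z up, the work surface at z = 0. Lengths are in m, angles in degrees, forces in N, time in s.
With the tool pointing down it reaches from about 0.3 to 0.75 m from the base axis. Payload 8.5 kg.
Tool frame: the origin (TCP) lies at the very end of the fingers, on their centre line; the grasp point (between the pads) lies 19 mm behind it; x points along the fingers, y is the direction in which the jaws open and shut, and the axes are right-handed (so a half turn about x gives the same grasp; the last joint's range is limited). The gripper opens to 85 mm and grips with 20 to 120 N. Pads are 22 mm wide; open, the fingers measure 114 mm over their backs; the gripper's body (76 mm by 85 mm) begins 54 mm behind the grasp point. The pads swing forward as they close: fully open they stand 13 mm farther back than shut.
Start: joints at [59.112, 21.807, 74.336, -0, 83.858, -12.336], TCP at [0.175, 0.521, 0.231] pointing down, gripper open.
Joint ranges: [-178.18, 178.18], [-50.72, 133.34], [12.68, 142.11], [-81.47, 261.47], [9.98, 163.14], [-165.26, 165.26]. Speed limits (degrees/s): [136.94, 136.94, 180, 180, 180, 180].

## Interface

Orientations are given as a 3x3 rotation matrix whose columns are the frame's x, y, z axes.
In Python, from rig import env, cams, models gives the robot as it stands.
- The arm moves only by the shell command python3 -m crank 'ROWS' [OPENING] [FORCE]. ROWS is JSON, one flat list of numbers, 6 for each row, row after row: the shift along the tool's x, y, z in mm, then the turn, a rotation vector about the tool's x, y, z in rad. In form: [x, y, z, wx, wy, wz, x, y, z, wx, wy, wz, ...]. A call has 1 to 10 rows; each row is the pose to reach, as a shift and turn from the pose measured when the call began, along the tool's axes at that moment; what a row does not reach only later rows make up. A row lasts 1/12 s, in which the tool goes at most 41.7 mm and 7.16 degrees, less where a joint would pass 70% of its speed; a pose out of reach is approached as far as the arm can. A call with a gripper value outside its range is refused whole. OPENING is the opening, from 0 (shut) to 1 (fully open), set as the call begins (- or left out, the last holds). The fingers move at their own pace and stop on an object; FORCE is the grip in N (left out, the last holds). Time passes only in rows, so rows that repeat a pose let the fingers close. It gives the time, the measured TCP pose, the force and the opening at its end, in the units of the state.
- env.observe(): the state, without advancing time (a new reading comes with each control period).
- cams.get_image(name): name is "scene" or "top" or "wrist"; returns a dict with "color" (400x640x3 uint8, red, green, blue), "depth" (400x640 float32, m along the optical axis (not along the pixel's ray), 0 where there is no reading), "fx", "fy", "cx", "cy" (pixels), "world_from_camera" (4x4, takes a point from camera to world coordinates). Camera axes: x right, y up, looking along -z (the intrinsics and any distortion apply to the point x, -y, -z); pixel columns grow to the right and rows downward; lengths in m; the calibration is good to about 2 mm. A picture is of the moment at which its call begins.
- env.close_job(): hands the job in, once; it reports no verdict.
Trained networks look in the newest picture that a camera, given by its name, has taken for a name from the list of things; names that differ only in an ending like _2 or _b are one class to them, and where a whole thing is asked for, a point or a joint stands for the part that bears it (a point fixed in the world has none). Each returns a list of dicts, best first, with "p" (0 to 1); they miss things now and then, are a little off and sometimes report something else, mostly with a low value. They report only what shows in the picture. A call takes as long as a camera call. They do not tell look-alikes from the thing itself.
- models.boxes_of(camera, query): "location" ([x, y, z] in m, in the coordinates of the camera as it stood for that picture, good to about 4 mm: the middle of the surface that is visible of it).
- models.landmark_of(camera, query): "location" ([x, y, z] in m, in the coordinates of the camera as it stood for that picture, good to about 4 mm: a listed point, or the origin of a listed thing).
The state is a dict: "time_s": time; "q": joint angles; "qvel": joint speeds; "joint_efforts": joint torques, N m; "position": TCP position; "tool_rot": TCP orientation; "ft_force": force on the tool from outside, world axes, zero at the start; "wrist_torque": the same for the moment, N m; "grip_width": finger opening in m.
Only numpy, scipy, OpenCV 4.12 (cv2) and the standard library are available. Lean on these libraries where they do the work, as an engineer would, in place of code of your own. Each camera call takes 0.05 s, during which the arm holds its last target. There are 200 camera calls.

## Working session

There is one attempt and no reset: what is moved stays moved. The work goes in short steps, Python scripts to look and compute and a shell command to move; the robot and the scene stay as the last step left them, time stands still between calls to the robot, and variables do not carry over. Pictures are saved under pics/ and viewed, about 8 in all and at most 12, crops included, and the job is handed in when it is done.

```bash
ls; mkdir -p pics; cat > h.py <<'E'
import numpy as np, cv2
from rig import env, cams, models
def W(im,p):
    return (im["world_from_camera"]@np.r_[p,1])[:3]
def pts(im):
    d=im["depth"];v,u=np.mgrid[0:d.shape[0],0:d.shape[1]]
    c=np.stack([(u-im["cx"])/im["fx"]*d,-(v-im["cy"])/im["fy"]*d,-d,np.ones_like(d)],-1)
    return (c@im["world_from_camera"].T)[...,:3]
def save(im,n): cv2.imwrite("pics/"+n+".png",im["color"][...,::-1])
def find(cam,names,k=5,pmin=.3):
    im=cams.get_image(cam)
    for n in names:
        for f in (models.landmark_of,):
            print(cam,n,[(round(r["p"],2),W(im,r["location"]).round(4).tolist()) for r in f(cam,n)[:k] if r["p"]>pmin])
    return im
E
python3 - <<'E'
from h import *
s=env.observe();print(s["position"],s["tool_rot"],s["grip_width"],s["time_s"])
for c in("top","scene"):
    im=find(c,["tin_1_c","row_m_c","tray","holder_c","gap_l","gap_r","tape","stapler","mug","gel","pencup","carton"],8);save(im,c+"0")
a=[cv2.imread(f"pics/{c}0.png") for c in("top","scene")]
cv2.imwrite("pics/both.png",cv2.resize(np.vstack(a),(480,600)))
E
```

```text
pics
[0.17482691 0.52116251 0.23069507] [[-7.66608913e-04  3.18175456e-01  9.48031535e-01]
 [-1.26166725e-03  9.48030751e-01 -3.18176213e-01]
 [-9.99998910e-01 -1.44001706e-03 -3.25337270e-04]] 0.08574563377875381 0.0
top tin_1_c [(0.59, [0.5877, 0.2871, 0.053])]
top row_m_c [(0.69, [0.497, -0.2645, 0.1476])]
top tray [(0.95, [0.4966, -0.2711, 0.108])]
top holder_c [(0.75, [0.5211, 0.2553, 0.0126]), (0.42, [0.5823, 0.209, 0.0527])]
top gap_l [(0.66, [0.5071, -0.3022, 0.1995]), (0.55, [0.4916, -0.2405, 0.1969])]
top gap_r [(0.66, [0.5071, -0.3022, 0.1995]), (0.55, [0.4916, -0.2405, 0.1969])]
top tape [(0.38, [0.5987, 0.5229, 0.0029])]
top stapler [(0.66, [0.5233, -0.0004, -0.0012])]
top mug [(0.79, [0.399, 0.5101, -0.0003])]
top gel [(0.59, [0.4884, -0.2069, 0.1447]), (0.56, [0.4111, -0.5223, -0.0018])]
top pencup [(0.85, [0.3771, 0.0034, 0.0015])]
top carton [(0.84, [0.5964, 0.5224, 0.0008]), (0.74, [0.495, -0.2643, 0.1447]), (0.63, [0.5802, 0.2094, 0.0531]), (0.62, [0.586, 0.2906, 0.0507])]
scene tin_1_c [(0.57, [0.5889, 0.2907, 0.0513])]
scene row_m_c [(0.91, [0.5019, -0.2675, 0.1468])]
scene tray [(0.86, [0.4991, -0.2715, 0.1107])]
scene holder_c [(0.56, [0.5265, 0.2523, 0.0122])]
scene gap_l []
scene gap_r []
scene tape [(0.47, [0.5831, 0.2105, 0.0509])]
scene stapler [(0.63, [0.5294, -0.0017, 0.0038]), (0.36, [0.5824, 0.2124, 0.0511])]
scene mug [(0.89, [0.4021, 0.5134, 0.0002]), (0.31, [0.3757, 0.0039, 0.0033])]
scene gel [(0.65, [0.4057, -0.5238, 0.0018]), (0.41, [0.4993, -0.2687, 0.143])]
scene pencup [(0.76, [0.37, 0.0064, 0.0054])]
scene carton [(0.85, [0.5974, 0.5198, 0.0001]), (0.69, [0.5314, 0.0019, 0.0016])]
```

View pics/both.png

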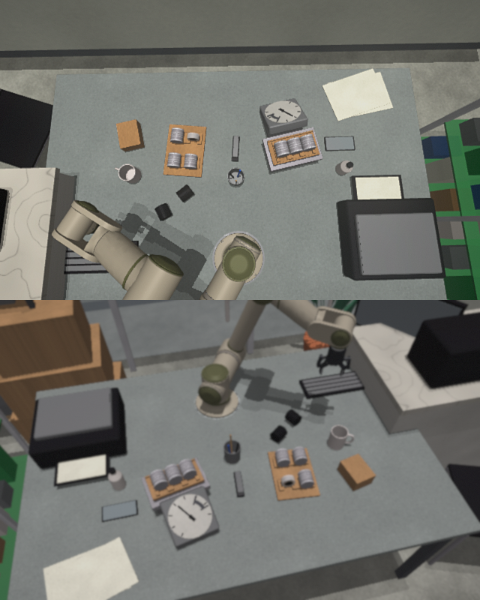

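```bash
python3 - <<'E'
from h import *
im=cams.get_image("top");P=pts(im);C=im["color"]
def show(x0,x1,y0,y1,z0):
    m=(P[...,0]>x0)&(P[...,0]<x1)&(P[...,1]>y0)&(P[...,1]<y1)&(P[...,2]>z0)&(im["depth"]>0)
    n,l,st,ce=cv2.connectedComponentsWithStats(m.astype(np.uint8))
    for i in range(1,n):
        if st[i,4]<30: continue
        q=P[l==i];r=cv2.minAreaRect((q[:,:2]*1000).astype(np.float32))
        print(z0,st[i],"rect",np.round(r[0],1),np.round(r[1],1),round(r[2],1),"zmax",q[:,2].max().round(4),C[l==i].mean(0).round())
show(.35,.72,.12,.4,.05)
show(.35,.72,.12,.4,.065)
show(.35,.62,-.4,-.12,.155)
show(.35,.62,-.4,-.12,.165)
for n in ("needle","tape"):
    print(n,[(r["p"],W(im,r["location"]).round(3)) for r in models.boxes_of("top",n)[:4]])
E
```

```text
0.05 [227 171  18  19 295] rect [585.  288.4] [59.2 66.2] 85.2 zmax 0.0835 [144. 140. 142.]
0.05 [249 177  17  10 133] rect [577.3 208.8] [57.5 28. ] 84.3 zmax 0.0826 [158. 151. 145.]
0.05 [223 204  18  19 303] rect [461.5 300.2] [60.1 64.2] 84.1 zmax 0.0835 [147. 143. 145.]
0.05 [245 205  18  20 303] rect [453.8 221.3] [59.9 64.6] 85.0 zmax 0.0858 [150. 145. 147.]
0.065 [228 171  15  18 220] rect [583.5 288.8] [51.  63.4] 87.8 zmax 0.0835 [157. 154. 156.]
0.065 [250 177  14   8  99] rect [577.4 209.5] [49.2 27.2] 86.5 zmax 0.0826 [172. 166. 160.]
0.065 [223 204  17  18 235] rect [461.4 300.1] [50.9 63.7] 84.5 zmax 0.0835 [160. 156. 158.]
0.065 [245 205  16  19 240] rect [453.9 220.7] [50.5 64. ] 83.3 zmax 0.0858 [159. 155. 157.]
0.155 [366 179  55  30 914] rect [ 497.4 -269.4] [ 65.1 181.2] 12.1 zmax 0.1822 [153. 149. 152.]
0.165 [403 179  17  20 221] rect [ 510.6 -329. ] [64.1 47.2] 10.0 zmax 0.1812 [162. 159. 161.]
0.165 [385 183  18  20 224] rect [ 496.7 -267.8] [66.5 42.7] 17.3 zmax 0.1796 [163. 159. 162.]
0.165 [367 187  18  21 226] rect [ 484.3 -208.1] [64.9 47.1] 11.7 zmax 0.1822 [164. 160. 162.]
needle []
tape [(0.71, array([0.451, 0.217, 0.072])), (0.46, array([0.572, 0.206, 0.07 ]))]
```

The top picture (at x0.75) shows the holder around (185,150) with three steel tins, and the narrow tape at its upper right. The scale and tray are around (290,148) with the dial beyond them at (283,112). The black look-alike tins are at (165,212) and (185,193). This agrees with the depth blobs.

```bash
cat >> h.py <<'E'
def plan(c,yaw,dz=-.021):
    """row from the current pose to TCP at tin centre c + dz, tool down, jaws along yaw (deg)"""
    from scipy.spatial.transform import Rotation as Ro
    s=env.observe();R0=np.array(s["tool_rot"]);p0=np.array(s["position"])
    a=np.radians(yaw);y=np.array([np.cos(a),np.sin(a),0]);x=np.array([0,0,-1.])
    R=np.stack([x,y,np.cross(x,y)],1)
    d=R0.T@(np.array(c)+[0,0,dz]-p0)*1000
    print("row",d.round(1),Ro.from_matrix(R0.T@R).as_rotvec().round(3),"t",round(s["time_s"],2),"tcp",p0.round(4),"w",round(s["grip_width"],4),"F",np.round(s["ft_force"],1))
E
python3 - <<'E'
from h import *
im=cams.get_image("top");P=pts(im)
m=(P[...,0]>.35)&(P[...,0]<.8)&(P[...,1]>-.42)&(P[...,1]<-.1)&(im["depth"]>0)
q=P[m]
t=np.radians(12.3);ex=np.array([np.cos(t),np.sin(t)]);l=(q[:,:2]-[.4972,-.2683])@ex
for a in np.arange(-.1,.26,.02):
    k=(l>a)&(l<a+.02); print(round(a,2),np.percentile(q[k,2],[50,95]).round(3),end=' ')
print()
plan([.4615,.3002,.16],-5.4)
s=cams.get_image("scene")
P2=pts(s);g=models.boxes_of("scene","needle");print(g)
c=s["color"][...,::-1]
cv2.imwrite("pics/dial0.png",cv2.resize(c[235:335,180:300],None,fx=5,fy=5,interpolation=cv2.INTER_CUBIC))
E
```

```text
-0.1 [0.001 0.006] -0.08 [0.085 0.093] -0.06 [0.108 0.121] -0.04 [0.121 0.174] -0.02 [0.161 0.176] 0.0 [0.161 0.176] 0.02 [0.141 0.175] 0.04 [0.108 0.121] 0.06 [0.087 0.093] 0.08 [0.122 0.141] 0.1 [0.143 0.154] 0.12 [0.138 0.149] 0.14 [0.126 0.138] 0.16 [0.112 0.124] 0.18 [0.099 0.112] 0.2 [0.083 0.097] 0.22 [0.069 0.082] 0.24 [0.05  0.067] 
row [  92.3 -118.5  342. ] [1.341 0.    0.   ] t 1.5 tcp [0.175  0.5214 0.2313] w 0.0851 F [ 0.5 -0.1 -0.1]
[{'location': [-0.1979, -0.2521, -1.4304], 'p': 0.63}]
```

View pics/dial0.png

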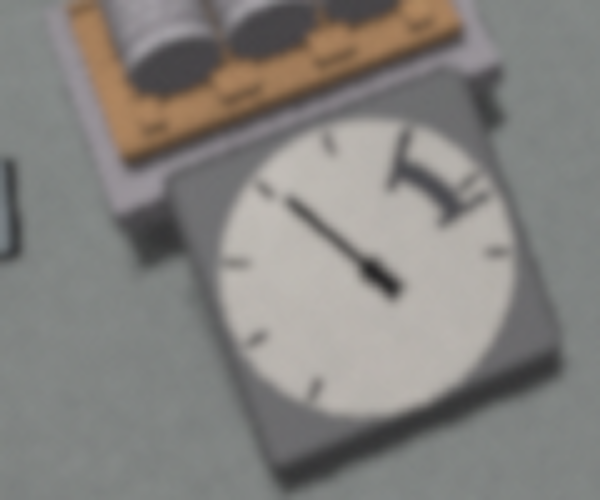

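The dial ticks run clockwise from (315,388)=0, and the needle points at about (288,198), roughly the 1.8 tick. The sector bars are at (400,160) and (465,210). Two tins would bring it to about 3.0, right at the sector's edge, so it will need a careful reading then. Now to the first tin.

```bash
python3 -m crank '[10,-30,85,0.34,0,0, 20,-60,170,0.67,0,0, 40,-90,260,1.0,0,0, 60,-118,342,1.341,0,0, 92,-118,342,1.341,0,0, 92,-118,342,1.341,0,0, 92,-118,342,1.341,0,0, 92,-118,342,1.341,0,0, 92,-118,342,1.341,0,0, 92,-118,342,1.341,0,0]' 1 40
python3 -c "
from h import *
plan([.4615,.3002,.048],-5.4)"
```

```text
time_s: 2.43
position: [0.4657, 0.2964, 0.1366]
tool_rot: [[-0.002, 1.0, -0.015], [-0.002, -0.015, -1.0], [-1.0, -0.002, 0.002]]
ft_force: [-0.6, -0.3, 1.2]
grip_width: 0.0855
row [109.6  -4.1  -4. ] [0.08  0.002 0.002] t 2.43 tcp [0.4657 0.2964 0.1366] w 0.0855 F [-0.6 -0.3  1.2]
```

```bash
python3 -m crank '[15,-4,-4,0.08,0,0, 45,-4,-4,0.08,0,0, 75,-4,-4,0.08,0,0, 95,-4,-4,0.08,0,0, 110,-4,-4,0.08,0,0, 110,-4,-4,0.08,0,0, 110,-4,-4,0.08,0,0]'
python3 -m crank '[0,0,0,0,0,0,0,0,0,0,0,0,0,0,0,0,0,0,0,0,0,0,0,0,0,0,0,0,0,0]' 0.5 40
python3 -c "
from h import *
plan([.4615,.3002,.048],-5.4)"
```

```text
time_s: 3.02
position: [0.4616, 0.3002, 0.0266]
tool_rot: [[-0.003, 0.996, -0.095], [-0.002, -0.095, -0.996], [-1.0, -0.002, 0.003]]
ft_force: [0.2, -0.2, 0.7]
grip_width: 0.0854
time_s: 3.43
position: [0.4626, 0.3005, 0.0279]
tool_rot: [[0.001, 0.996, -0.095], [-0.001, -0.095, -0.996], [-1.0, 0.001, 0.001]]
ft_force: [1.1, -0.6, 6.7]
grip_width: 0.0635
row [ 0.9 -1.   0.4] [-0.     0.001 -0.001] t 3.43 tcp [0.4626 0.3005 0.0279] w 0.0635 F [ 1.1 -0.6  6.7]
```

```bash
python3 -m crank '[-40,0,0,0,0,0, -80,0,0,0,0,0, -120,0,0,0,0,0, -160,0,0,0,0,0, -200,0,0,0,0,0, -222,0,0,0,0,0, -222,0,0,0,0,0]' 0.5 40
python3 -c "
from h import *
plan([.5038,-.2986,.235],12.3)"
```

```text
time_s: 4.02
position: [0.4635, 0.3014, 0.2554]
tool_rot: [[0.01, 0.995, -0.094], [0.002, -0.094, -0.996], [-1.0, 0.009, -0.003]]
ft_force: [-0.6, -0.5, -2.3]
grip_width: 0.0634
row [ 40.5  96.3 593.7] [-0.309 -0.002 -0.01 ] t 4.02 tcp [0.4635 0.3014 0.2554] w 0.0634 F [-0.6 -0.5 -2.3]
```

```bash
python3 -m crank '[0,6,40,-0.03,0,0, 0,13,80,-0.06,0,0, 0,20,120,-0.09,0,0, 0,26,160,-0.12,0,0, 0,33,200,-0.15,0,0, 0,39,240,-0.18,0,0, 0,46,280,-0.2,0,0, 0,52,320,-0.22,0,0, 0,58,360,-0.24,0,0, 0,64,400,-0.26,0,0]'
python3 -m crank '[0,7,40,-0.03,0,0, 0,14,80,-0.05,0,0, 0,22,120,-0.06,0,0, 0,28,160,-0.06,0,0, 0,32,190,-0.06,0,0, 0,32,194,-0.06,0,0, 0,32,194,-0.06,0,0, 0,32,194,-0.06,0,0]'
python3 -c "
from h import *
plan([.5038,-.2986,.205],12.3)"
```

```text
time_s: 4.85
position: [0.4884, -0.1045, 0.2533]
tool_rot: [[0.007, 0.986, 0.166], [0.003, 0.166, -0.986], [-1.0, 0.008, -0.002]]
ft_force: [1.8, 1.0, -1.0]
grip_width: 0.0633
time_s: 5.52
position: [0.5517, -0.2899, 0.2517]
tool_rot: [[0.005, 0.974, 0.224], [0.005, 0.224, -0.975], [-1.0, 0.006, -0.004]]
ft_force: [-0.1, 0.6, -2.3]
grip_width: 0.0636
row [ 67.4 -49.   -2. ] [ 0.012 -0.004 -0.006] t 5.52 tcp [ 0.5517 -0.2899  0.2517] w 0.0636 F [-0.1  0.6 -2.3]
```

```bash
python3 -m crank '[0,-25,-1,0,0,0, 0,-49,-2,0.012,0,-0.006, 10,-49,-2,0.012,0,-0.006, 25,-49,-2,0.012,0,-0.006, 40,-49,-2,0.012,0,-0.006, 50,-49,-2,0.012,0,-0.006, 50,-49,-2,0.012,0,-0.006]'
python3 - <<'E'
from h import *
plan([.5038,-.2986,.191],12.3)
for c in("top","scene"):
    im=find(c,["row_m_c","tray"],8); a=im["color"][...,::-1]
    P=pts(im)
    if c=="top": A=a[140:230,340:440]
    else: B=a[225:325,170:300]
w=cams.get_image("wrist")["color"][...,::-1]
r=lambda x:cv2.resize(x,(400,300),interpolation=cv2.INTER_CUBIC)
cv2.imwrite("pics/p1.png",np.vstack([np.hstack([r(A),r(B)]),np.hstack([r(w),r(w)*0])]))
E
```

```text
time_s: 6.1
position: [0.5032, -0.2968, 0.1992]
tool_rot: [[-0.004, 0.977, 0.214], [0.007, 0.214, -0.977], [-1.0, -0.002, -0.008]]
ft_force: [-1.3, 0.4, -3.2]
grip_width: 0.0634
row [29.1  0.3  2.1] [ 0.001 -0.008  0.002] t 6.1 tcp [ 0.5032 -0.2968  0.1992] w 0.0634 F [-1.3  0.4 -3.2]
top row_m_c []
top tray []
scene row_m_c [(0.86, [0.5004, -0.2656, 0.1436])]
scene tray []
```

View pics/p1.png

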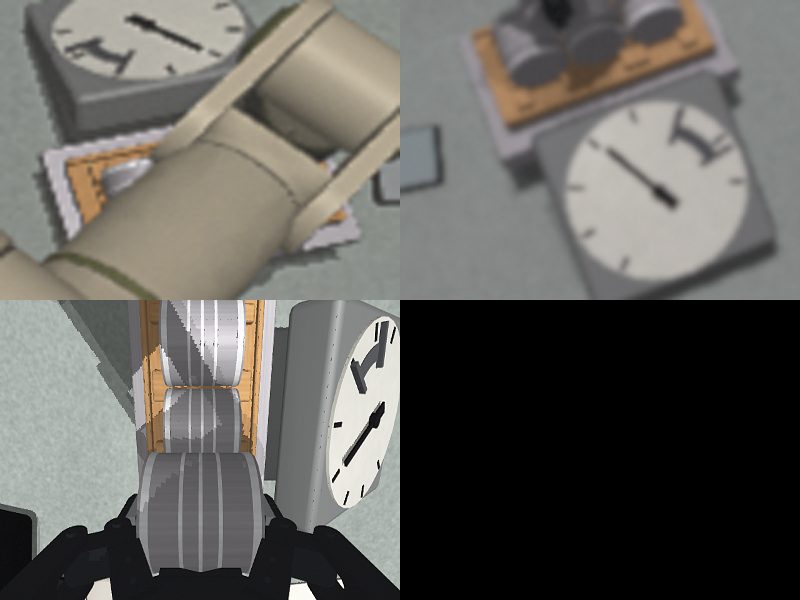

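The held tin hangs at wrist (200,515), in line with the row at (200,345) and (200,420). Lowering gently.

```bash
python3 -m crank '[6,0,2,0,0,0, 12,0,2,0,-0.008,0, 17,0,2,0,-0.008,0, 20,0,2,0,-0.008,0, 22,0,2,0,-0.008,0, 23,0,2,0,-0.008,0, 23,0,2,0,-0.008,0]'
python3 -m crank '[1,0,0,0,0,0, 2,0,0,0,0,0, 3,0,0,0,0,0, 4,0,0,0,0,0, 4,0,0,0,0,0, 4,0,0,0,0,0]'
python3 -c "
from h import *
plan([.5038,-.2986,.191],12.3)"
```

```text
time_s: 7.03
position: [0.5043, -0.3006, 0.1789]
tool_rot: [[0.002, 0.977, 0.213], [-0.004, 0.213, -0.977], [-1.0, 0.001, 0.004]]
ft_force: [0.2, -0.6, -2.1]
grip_width: 0.0636
time_s: 7.53
position: [0.5044, -0.3006, 0.1749]
tool_rot: [[0.002, 0.977, 0.213], [-0.004, 0.213, -0.977], [-1.0, 0.001, 0.005]]
ft_force: [0.0, -0.4, -2.9]
grip_width: 0.0639
row [ 4.9 -0.1 -2.1] [-0.     0.005 -0.001] t 7.53 tcp [ 0.5044 -0.3006  0.1749] w 0.0639 F [ 0.  -0.4 -2.9]
```

```bash
python3 -m crank '[1,0,-2,0,0,0, 2,0,-2,0,0,0, 3,0,-2,0,0,0, 4,0,-2,0,0,0, 4,0,-2,0,0,0, 4,0,-2,0,0,0]'
python3 -m crank '[1,0,0,0,0,0, 2,0,0,0,0,0, 3,0,0,0,0,0, 4,0,0,0,0,0, 4,0,0,0,0,0, 4,0,0,0,0,0]'
```

```text
time_s: 8.03
position: [0.504, -0.2989, 0.171]
tool_rot: [[0.002, 0.977, 0.213], [-0.005, 0.213, -0.977], [-1.0, 0.001, 0.005]]
ft_force: [0.2, -3.6, 0.9]
grip_width: 0.0634
time_s: 8.53
position: [0.5041, -0.2991, 0.1671]
tool_rot: [[0.002, 0.977, 0.213], [-0.005, 0.213, -0.977], [-1.0, 0.001, 0.005]]
ft_force: [-0.2, -3.7, 3.9]
grip_width: 0.0633
```

```bash
python3 -m crank '[-1,0,1,0,0,0, -3,0,2,0,0,0, -5,0,2,0,0,0, -5,0,2,0,0,0, -5,0,2,0,0,0]'
python3 -m crank '[0,0,0,0,0,0, 0,0,0,0,0,0, 0,0,0,0,0,0, 0,0,0,0,0,0]' 0.85
python3 -m crank '[0,0,0,0,0,0, 0,0,0,0,0,0, 0,0,0,0,0,0]' 1
python3 - <<'E'
from h import *
w=cams.get_image("wrist"); 
s=cams.get_image("scene")["color"][...,::-1][225:325,170:300]
cv2.imwrite("pics/p2.png",np.hstack([cv2.resize(w["color"][...,::-1],(400,300)),cv2.resize(s,(390,300),interpolation=cv2.INTER_CUBIC)]))
print(env.observe()["ft_force"])
E
```

```text
time_s: 8.95
position: [0.5044, -0.3006, 0.172]
tool_rot: [[0.002, 0.977, 0.213], [-0.004, 0.213, -0.977], [-1.0, 0.001, 0.005]]
ft_force: [0.3, -1.4, -0.1]
grip_width: 0.0638
time_s: 9.28
position: [0.5044, -0.3004, 0.1719]
tool_rot: [[0.002, 0.977, 0.213], [-0.004, 0.213, -0.977], [-1.0, 0.001, 0.004]]
ft_force: [-0.1, -0.8, 0.8]
grip_width: 0.0727
time_s: 9.53
position: [0.5044, -0.3004, 0.1719]
tool_rot: [[0.002, 0.977, 0.213], [-0.004, 0.213, -0.977], [-1.0, 0.001, 0.004]]
ft_force: [0.0, 0.6, -0.8]
grip_width: 0.0852
[-0.81653741  0.27235927 -0.23661189]
```

View pics/p2.png

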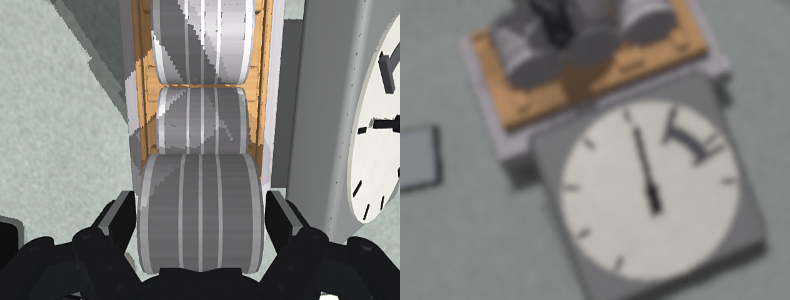

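The tin is saddled and the needle is at about the 2.4 tick. The fingers are open and clear of it. On to tin two.

```bash
python3 -m crank '[-10,0,0,0,0,0, -30,0,0,0,0,0, -60,0,0,0,0,0, -90,0,0,0,0,0, -90,0,0,0,0,0]'
python3 -c "
from h import *
plan([.4538,.2210,.20],-5.4)
"
```

```text
time_s: 10.05
position: [0.5055, -0.3011, 0.2689]
tool_rot: [[0.01, 0.977, 0.213], [-0.011, 0.213, -0.977], [-1.0, 0.007, 0.013]]
ft_force: [0.9, -0.1, 0.6]
grip_width: 0.0856
row [  83.3   60.  -522.3] [ 0.309  0.012 -0.009] t 10.05 tcp [ 0.5055 -0.3011  0.2689] w 0.0856 F [ 0.9 -0.1  0.6]
```

```bash
python3 -m crank '[0,5,-40,0.03,0,0, 0,10,-80,0.06,0.0,0, 0,15,-120,0.1,0,0, 5,20,-160,0.13,0,0, 10,25,-200,0.16,0,0, 15,30,-240,0.2,0,0, 20,35,-280,0.24,0.012,-0.009, 25,40,-320,0.28,0.012,-0.009, 30,46,-360,0.31,0.012,-0.009, 40,52,-400,0.31,0.012,-0.009]'
python3 -c "
from h import *
plan([.4538,.2210,.12],-5.4)
"
```

```text
time_s: 10.88
position: [0.4714, 0.1021, 0.225]
tool_rot: [[0.003, 0.995, -0.097], [-0.0, -0.097, -0.995], [-1.0, 0.003, -0.0]]
ft_force: [1.7, -0.2, 0.4]
grip_width: 0.0849
row [ 125.9  -29.5 -116.6] [-0.003 -0.    -0.003] t 10.88 tcp [0.4714 0.1021 0.225 ] w 0.0849 F [ 1.7 -0.2  0.4]
```

```bash
python3 -m crank '[10,-10,-40,0,0,0, 30,-20,-80,0,0,0, 60,-29,-110,0,0,0, 80,-29,-117,0,0,0, 100,-29,-117,0,0,0, 100,-29,-117,0,0,0, 100,-29,-117,0,0,0]'
python3 - <<'E'
from h import *
plan([.4538,.2210,.048],-5.4)
w=cams.get_image("wrist")
cv2.imwrite("pics/p3.png",cv2.resize(w["color"][...,::-1],(480,300)))
E
```

```text
time_s: 11.47
position: [0.4542, 0.2214, 0.1251]
tool_rot: [[0.002, 0.995, -0.097], [-0.0, -0.097, -0.995], [-1.0, 0.002, 0.0]]
ft_force: [-0.4, 0.5, 0.4]
grip_width: 0.085
row [98.1 -0.6  0.4] [-0.003  0.    -0.002] t 11.47 tcp [0.4542 0.2214 0.1251] w 0.085 F [-0.4  0.5  0.4]
```

View pics/p3.png

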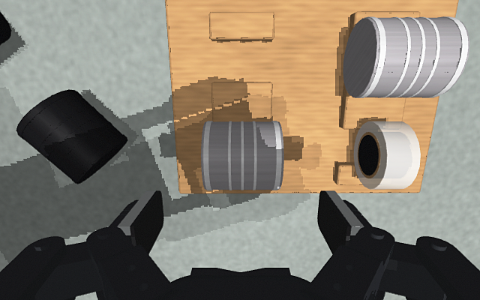

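The tin at (243,157) is centred between the fingers, and the tape at (385,155) is well clear. Descend and grip.

```bash
python3 -m crank '[20,0,0,0,0,0, 50,0,0,0,0,0, 75,0,0,0,0,0, 90,0,0,0,0,0, 98,0,0,0,0,0, 98,0,0,0,0,0]'
python3 -m crank '[0,0,0,0,0,0,0,0,0,0,0,0,0,0,0,0,0,0,0,0,0,0,0,0,0,0,0,0,0,0]' 0.5 40
python3 -m crank '[-20,0,0,0,0,0, -60,0,0,0,0,0, -100,0,0,0,0,0, -140,0,0,0,0,0, -180,0,0,0,0,0, -210,0,0,0,0,0, -220,0,0,0,0,0, -220,0,0,0,0,0]' 
python3 -c "
from h import *
plan([.4906,-.238,.235],12.3)
"
```

```text
time_s: 12.02
position: [0.4558, 0.2208, 0.0281]
tool_rot: [[0.004, 0.995, -0.099], [0.0, -0.099, -0.995], [-1.0, 0.004, -0.0]]
ft_force: [0.8, -0.2, -0.2]
grip_width: 0.0855
time_s: 12.43
position: [0.457, 0.2208, 0.0297]
tool_rot: [[0.008, 0.995, -0.099], [0.001, -0.099, -0.995], [-1.0, 0.008, -0.001]]
ft_force: [1.0, -1.5, 7.1]
grip_width: 0.0637
time_s: 13.1
position: [0.4558, 0.2209, 0.2529]
tool_rot: [[0.014, 0.995, -0.098], [0.002, -0.098, -0.995], [-1.0, 0.014, -0.003]]
ft_force: [1.0, -0.2, -2.4]
grip_width: 0.0635
row [ 38.5  79.2 453.4] [-0.313 -0.001 -0.014] t 13.1 tcp [0.4558 0.2209 0.2529] w 0.0635 F [ 1.  -0.2 -2.4]
```

```bash
python3 -m crank '[0,7,40,-0.04,0,0, 0,14,80,-0.08,0,0, 0,21,120,-0.12,0,0, 0,28,160,-0.16,0,0, 0,35,200,-0.2,0,0, 0,42,240,-0.24,0,0, 0,49,280,-0.28,0,-0.014, 0,56,320,-0.31,0,-0.014, 0,63,360,-0.313,0,-0.014, 0,70,400,-0.313,0,-0.014]'
python3 -c "
from h import *
plan([.4910,-.240,.215],12.3)
"
```

```text
time_s: 13.93
position: [0.4853, -0.1857, 0.2512]
tool_rot: [[-0.002, 0.977, 0.213], [0.003, 0.213, -0.977], [-1.0, -0.001, -0.003]]
ft_force: [0.6, 0.2, -2.5]
grip_width: 0.0637
row [57.  -5.9 54.4] [-0.    -0.003  0.001] t 13.93 tcp [ 0.4853 -0.1857  0.2512] w 0.0637 F [ 0.6  0.2 -2.5]
```

```bash
python3 -m crank '[0,-4,30,0,0,0, 5,-6,54,0,0,0, 15,-6,54,0,0,0, 30,-6,54,0,0,0, 48,-6,54,0,0,0, 60,-6,54,0,0,0, 64,-6,54,0,0,0, 64,-6,54,0,0,0, 64,-6,54,0,0,0]'
python3 -c "
from h import *
plan([.4910,-.240,.187],12.3,-.0183)
"
```

```text
time_s: 14.68
position: [0.4907, -0.2395, 0.187]
tool_rot: [[-0.002, 0.977, 0.213], [0.003, 0.213, -0.977], [-1.0, -0.002, -0.003]]
ft_force: [1.2, 0.3, -2.7]
grip_width: 0.0636
row [18.3  0.2  0.6] [-0.    -0.003  0.002] t 14.68 tcp [ 0.4907 -0.2395  0.187 ] w 0.0636 F [ 1.2  0.3 -2.7]
```

```bash
python3 -m crank '[4,0,0,0,0,0, 7,0,0,0,0,0, 9,0,0,0,0,0, 11,0,0,0,0,0, 12,0,0,0,0,0, 13,0,0,0,0,0, 13,0,0,0,0,0, 13,0,0,0,0,0]'
python3 -m crank '[1,0,0,0,0,0, 2,0,0,0,0,0, 3,0,0,0,0,0, 3,0,0,0,0,0, 3,0,0,0,0,0]'
```

```text
time_s: 15.35
position: [0.4907, -0.2395, 0.174]
tool_rot: [[-0.002, 0.977, 0.213], [0.003, 0.213, -0.977], [-1.0, -0.002, -0.003]]
ft_force: [-0.8, 0.2, -3.4]
grip_width: 0.0637
time_s: 15.77
position: [0.4908, -0.2396, 0.1711]
tool_rot: [[-0.002, 0.977, 0.213], [0.003, 0.213, -0.977], [-1.0, -0.001, -0.003]]
ft_force: [0.0, -0.2, -1.0]
grip_width: 0.0638
```

```bash
python3 -m crank '[1,0,0,0,0,0, 2,0,0,0,0,0, 3,0,0,0,0,0, 3,0,0,0,0,0, 3,0,0,0,0,0]'
python3 -m crank '[0,0,0,0,0,0, 0,0,0,0,0,0, 0,0,0,0,0,0, 0,0,0,0,0,0]' 0.85
python3 -m crank '[0,0,0,0,0,0, 0,0,0,0,0,0, 0,0,0,0,0,0]' 1
python3 -m crank '[-10,0,0,0,0,0, -30,0,0,0,0,0, -60,0,0,0,0,0, -90,0,0,0,0,0, -90,0,0,0,0,0]'
python3 - <<'E'
from h import *
plan([.585,.2884,.20],-5.4)
im=cams.get_image("scene")
s=im["color"][...,::-1][225:325,170:300]
cv2.imwrite("pics/p4.png",cv2.resize(s,None,fx=6,fy=6,interpolation=cv2.INTER_CUBIC)); save(im,"scene4")
E
```

```text
time_s: 16.18
position: [0.4909, -0.2396, 0.1681]
tool_rot: [[-0.002, 0.977, 0.213], [0.003, 0.213, -0.977], [-1.0, -0.001, -0.003]]
ft_force: [0.9, -0.4, 1.7]
grip_width: 0.0637
time_s: 16.52
position: [0.4909, -0.2395, 0.1681]
tool_rot: [[-0.002, 0.977, 0.213], [0.003, 0.213, -0.977], [-1.0, -0.001, -0.003]]
ft_force: [-0.3, -0.1, 0.2]
grip_width: 0.0725
time_s: 16.77
position: [0.4908, -0.2395, 0.1681]
tool_rot: [[-0.002, 0.977, 0.213], [0.003, 0.213, -0.977], [-1.0, -0.001, -0.003]]
ft_force: [0.2, 0.0, 0.0]
grip_width: 0.0857
time_s: 17.18
position: [0.4924, -0.2408, 0.2638]
tool_rot: [[0.006, 0.977, 0.213], [-0.004, 0.213, -0.977], [-1.0, 0.005, 0.005]]
ft_force: [-0.1, -0.5, 0.1]
grip_width: 0.0853
row [  83.5  202.8 -497.7] [ 0.309  0.004 -0.006] t 17.18 tcp [ 0.4924 -0.2408  0.2638] w 0.0853 F [-0.1 -0.5  0.1]
```

View pics/p4.png

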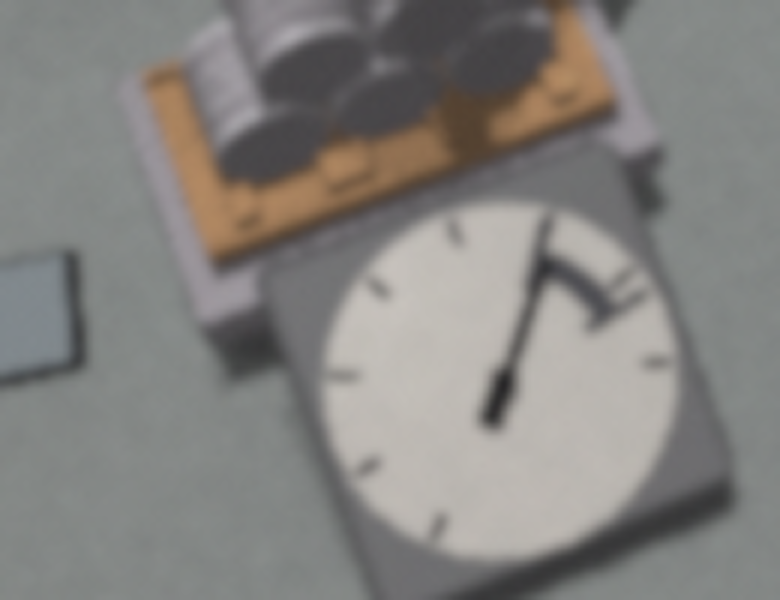

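The reading is ambiguous: the needle sits almost on the lower bar. I'll take a close look with the wrist camera and measure it.

```bash
python3 - <<'E'
from h import *
w=cams.get_image("wrist");T=w["world_from_camera"];print(T.round(3),w["fx"],w["cx"],w["cy"])
R=np.array(env.observe()["tool_rot"])
# view ray hit at z=.125
d=-T[:3,2];h=T[:3,3]+d*(.125-T[2,3])/d[2];print("hit",h)
im=cams.get_image("top");P=pts(im);C=im["color"].astype(int)
m=(C.min(-1)>170)&(P[...,0]>.54)&(P[...,0]<.75)&(P[...,1]>-.4)&(P[...,1]<-.1)&(P[...,2]>.05)
q=P[m];c=(q.max(0)+q.min(0))/2;print("dial",c,q.min(0),q.max(0),m.sum())
print("shift tool mm",R.T@(c-h)*1000)
E
```

```text
[[ 0.977 -0.205 -0.062  0.476]
 [ 0.214  0.939  0.268 -0.174]
 [ 0.003 -0.275  0.961  0.403]
 [ 0.     0.     0.     1.   ]] 348.2036770154181 320.3676450216427 198.2986257572553
hit [ 0.4944251  -0.25132654  0.125     ]
dial [ 0.641008   -0.21216482  0.10752086] [ 0.54028831 -0.29370697  0.06889884] [ 0.74172768 -0.13062267  0.14614288] 75
shift tool mm [ 17.48975369 151.55978878  -7.0317108 ]
```

```bash
python3 -m crank '[0,40,0,0,0,0, 0,80,0,0,0,0, 0,120,0,0,0,0, 20,140,0,0,0,0, 30,140,0,0,0,0, 30,140,0,0,0,0, 30,140,0,0,0,0]'
python3 - <<'E'
from h import *
import time
w=cams.get_image("wrist");print(env.observe()["position"],env.observe()["time_s"])
save(w,"wd");c=w["color"][...,::-1]
np.savez("wd.npz",c=c,d=w["depth"],T=w["world_from_camera"])
cv2.imwrite("pics/wd2.png",cv2.resize(c,(800,500),interpolation=cv2.INTER_CUBIC))
E
```

```text
time_s: 17.92
position: [0.6266, -0.2097, 0.226]
tool_rot: [[-0.005, 0.977, 0.213], [0.005, 0.213, -0.977], [-1.0, -0.004, -0.006]]
ft_force: [0.0, -0.1, 0.0]
grip_width: 0.0853
[ 0.62671674 -0.2100993   0.22742377] 17.9667
```

View pics/wd2.png

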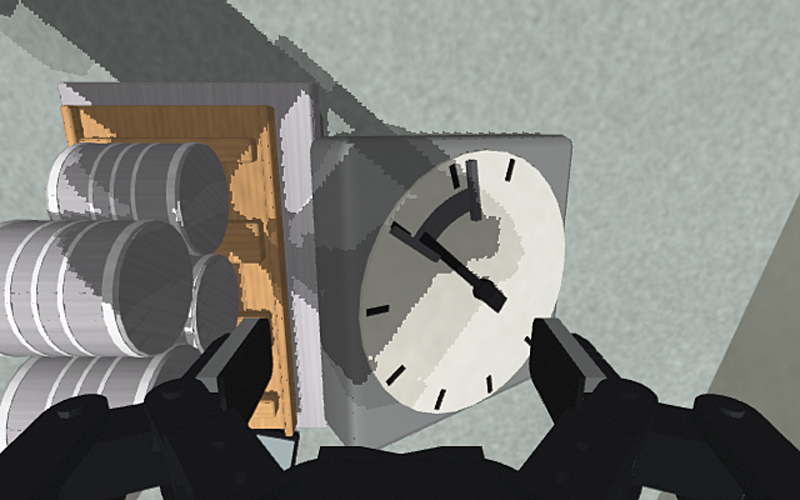

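The needle runs from the hub at (488,292) to the tip at (425,237), beside the lower bar at (415,243) and the 3.0 tick at (400,228). I'll rectify the dial plane and compute the angle.

```bash
cat > dial.py <<'E'
from h import *
def read(w):
    P=pts(w);C=w["color"].astype(int);d=w["depth"]
    # dial plane from bright face pixels (RANSAC-free: iterative fit)
    m=np.zeros(d.shape,bool);m[125:330,290:452]=True;m&=(d>0)&(C.min(-1)>120)&(np.ptp(C,-1)<25)
    q=P[m]
    for _ in range(8):
        c=np.median(q,0);n=np.linalg.svd(q-q.mean(0),full_matrices=False)[2][2];r=(P[m]-q.mean(0))@n
        q=P[m][abs(r)<.003]
    n*=np.sign(n[2]);c=q.mean(0);T=w["world_from_camera"]
    ex=np.cross(n,[np.sin(np.radians(12.3))*-1,np.cos(np.radians(12.3)),0]);ex/=np.linalg.norm(ex);ey=np.cross(n,ex)
    v,u=np.mgrid[0:400,0:640]
    ray=np.stack([(u-w["cx"])/w["fx"],-(v-w["cy"])/w["fy"],-np.ones(u.shape)],-1)@T[:3,:3].T
    o=T[:3,3];t=((c-o)@n)/(ray@n);X=o+ray*t[...,None]-c
    A=np.stack([X@ex,X@ey],-1)*1000
    print("n",n.round(3),"c",c.round(3),"npts",len(q))
    # rectified picture, 4 px/mm, up = -ex? keep x right=ey negative
    g=np.arange(-90,90,.25);gx,gy=np.meshgrid(g,g)
    Y=c+gx[...,None]/1000*ex+gy[...,None]/1000*ey
    cam=(Y-o)@T[:3,:3]
    mu=(cam[...,0]/-cam[...,2]*w["fx"]+w["cx"]).astype(np.float32);mv=(-cam[...,1]/-cam[...,2]*w["fy"]+w["cy"]).astype(np.float32)
    return cv2.remap(w["color"],mu,mv,cv2.INTER_CUBIC)[...,::-1]
E
python3 - <<'E'
from dial import *
r=read(cams.get_image("wrist"));cv2.imwrite("pics/rect.png",r)
g=cv2.cvtColor(r,cv2.COLOR_BGR2GRAY)
n,l,st,ce=cv2.connectedComponentsWithStats((g<55).astype(np.uint8))
for i in range(1,n):
    if 60<st[i,4]<6000:
        rr=cv2.minAreaRect(np.argwhere(l==i)[:,::-1].astype(np.float32));print(ce[i].round(1),st[i,4],np.round(rr[1]),round(rr[2],1))
E
```

```text
n [0.552 0.123 0.824] c [ 0.689 -0.237  0.101] npts 16923
[438.3  11.9] 125 [33. 15.] 30.7
[299.8  35.5] 799 [54. 16.] 74.4
[482.2  41.5] 928 [18. 56.] 18.4
[691.6 319.7] 892 [17. 56.] 87.4
[645.7 495.7] 798 [55. 16.] 32.2
[508.3 615.2] 762 [54. 16.] 66.6
[326.8 636.1] 723 [15. 55.] 9.1
[697.  704.1] 1555 [44. 67.] 90.0
```

View pics/rect.png

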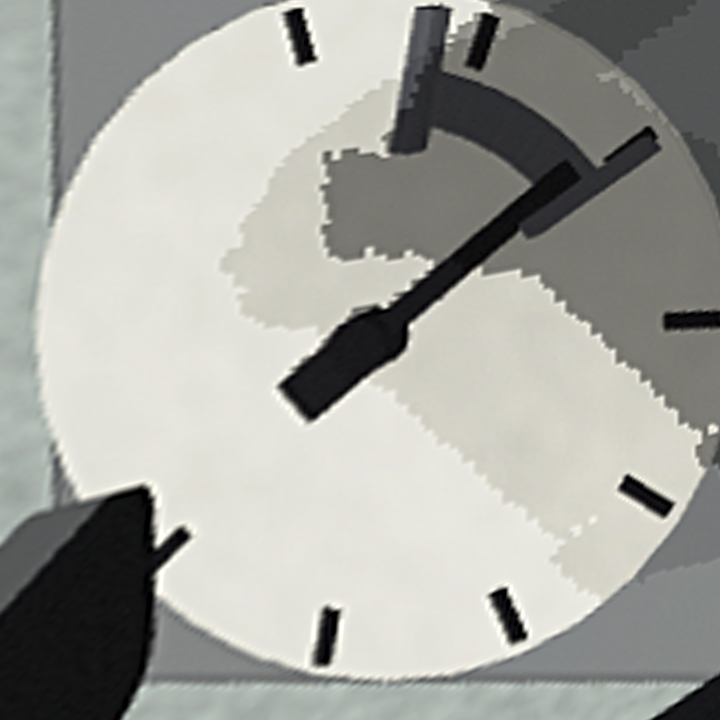

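```bash
python3 - <<'E'
from h import *
from scipy.optimize import least_squares
t=np.array([[299.8,35.5,4.2],[482.2,41.5,3.6],[691.6,319.7,2.4],[645.7,495.7,1.8],[508.3,615.2,1.2],[326.8,636.1,.6]])
f=lambda p:np.r_[t[:,0]-p[0]-p[2]*np.cos(t[:,2]-p[3]),t[:,1]-p[1]+p[4]*np.sin(t[:,2]-p[3])]
s=least_squares(f,[386,338,300,2.4,300]);p=s.x;print(p,"res px",np.abs(s.fun).max().round(2))
g=cv2.cvtColor(cv2.imread("pics/rect.png"),cv2.COLOR_BGR2GRAY)
n,l,st,ce=cv2.connectedComponentsWithStats((g<48).astype(np.uint8))
i=l[340,360];q=np.argwhere(l==i)[:,::-1].astype(np.float32)
print(st[i])
# blade only: mid-points per column on the slim part, clear of hub and bars
mid=np.array([[x,np.mean(q[q[:,0]==x,1])] for x in range(420,515)],np.float32)
tail=np.array([q[np.argsort(q@np.array([-.77,.64]))[-1500:]].mean(0)])
for name,z in(("blade",mid),("blade+tail",np.vstack([mid,np.repeat(tail,40,0)]).astype(np.float32))):
    v=cv2.fitLine(z,cv2.DIST_HUBER,0,.01,.01).ravel();v=v if v[0]>0 else -v
    print(name,"needle",round(np.arctan2(-v[1]/p[4],v[0]/p[2])+p[3],3))
E
```

```text
[383.40577757 333.08753313 308.66212253   2.35546016 308.3750025 ] res px 0.69
[  281    35   379   384 23627]
blade needle 2.336
blade+tail needle 3.305
```

```bash
python3 - <<'E'
from h import *
p=[383.4,333.1,308.5,2.35546]
g=cv2.cvtColor(cv2.imread("pics/rect.png"),cv2.COLOR_BGR2GRAY)
band=np.zeros_like(g);cv2.line(band,(297,402),(510,223),1,60)
q=np.argwhere((g<45)&(band>0)&(np.mgrid[0:720,0:720][1]<515))[:,::-1].astype(np.float32)
u=np.array([.766,-.643]);k=q@u;
# slim blade 420<x<510, tail x<340
for lo,hi in((420,510),):
    z=q[(q[:,0]>lo)&(q[:,0]<hi)];w=np.array([-u[1],u[0]])
    a=np.array([z[np.abs(z@u-s)<2].mean(0) for s in np.arange((z@u).min()+25,(z@u).max()-25,3)])
r=q[q[:,0]<345];b=cv2.minAreaRect(r);tail=r[(r@u)<np.percentile(r@u,60)]
c=np.array([tail[np.abs(tail@u-s)<2].mean(0) for s in np.arange((tail@u).min()+18,(tail@u).max()-8,3)])
for n,z in(("blade",a),("both",np.vstack([a,c]))):
    v=cv2.fitLine(z.astype(np.float32),cv2.DIST_L2,0,.01,.01).ravel();v=v[:2]*np.sign(v[0])
    print(n,len(z),round(np.arctan2(-v[1],v[0])+p[3],3))
print(a[0],a[-1],c[0],c[-1])
E
```

```text
blade 29 3.056
both 34 3.057
[433.25806 286.7097 ] [497.16495 232.18556] [308.8973  391.53513] [317.49222 383.10364]
```

The rectified reading is 3.056 rad (tick fit residual under 1 px), which is inside the sector by about 0.09 rad (5°). So two tins suffice and the third stays in the holder. Retreating to check the placement.

```bash
python3 -m crank '[-40,0,0,0,0,0, -60,0,-40,0,0,0, -80,-10,-80,0,0,0, -80,-20,-120,0,0,0, -80,-30,-160,0,0,0, -80,-40,-200,0,0,0, -80,-50,-240,0,0,0, -80,-50,-280,0,0,0, -80,-50,-320,0,0,0, -80,-50,-320,0,0,0]'
python3 - <<'E'
from h import *
print(env.observe()["time_s"],env.observe()["position"])
im=cams.get_image("top");P=pts(im)
def show(x0,x1,y0,y1,z0):
    m=(P[...,0]>x0)&(P[...,0]<x1)&(P[...,1]>y0)&(P[...,1]<y1)&(P[...,2]>z0)&(im["depth"]>0)
    n,l,st,ce=cv2.connectedComponentsWithStats(m.astype(np.uint8))
    for i in range(1,n):
        if st[i,4]<30: continue
        q=P[l==i];r=cv2.minAreaRect((q[:,:2]*1000).astype(np.float32));t=np.radians(12.3)
        d=np.array(r[0])-[497.2,-269.5];print(z0,np.round(r[0],1),"tray xy",np.round([d@[np.cos(t),np.sin(t)],d@[-np.sin(t),np.cos(t)]],1),np.round(r[1],1),round(r[2],1),"z98",np.percentile(q[:,2],98).round(4))
show(.35,.62,-.4,-.12,.205);show(.35,.72,.12,.4,.065);
for n in("stapler","mug","gel","pencup","carton"): print(n,[W(im,r["location"]).round(3).tolist() for r in models.landmark_of("top",n)[:3] if r["p"]>.5])
s=cams.get_image("scene")["color"][...,::-1]
cv2.imwrite("pics/p5.png",np.hstack([cv2.resize(s[225:325,170:300],(390,300),interpolation=cv2.INTER_CUBIC),cv2.resize(im["color"][140:230,340:440,::-1],(400,300),interpolation=cv2.INTER_CUBIC)]))
E
```

```text
time_s: 18.85
position: [0.5077, 0.0966, 0.3113]
tool_rot: [[0.001, 0.976, 0.217], [0.004, 0.217, -0.976], [-1.0, 0.002, -0.004]]
ft_force: [0.0, 0.4, -0.1]
grip_width: 0.085
18.85 [0.50772239 0.0965759  0.31132781]
0.205 [ 502.4 -300. ] tray xy [ -1.4 -30.9] [64.8 50.8] 8.8 z98 0.2213
0.205 [ 488.9 -238.7] tray xy [-1.5 31.8] [65.2 50.8] 12.5 z98 0.2207
0.065 [474.3 143.5] tray xy [ 65.6 408.4] [249.5  72.7] 11.8 z98 0.616
0.065 [585.6 288.2] tray xy [205.1 526. ] [50.9 64.6] 86.3 z98 0.0829
stapler [[0.524, 0.001, -0.003]]
mug [[0.398, 0.509, 0.001]]
gel [[0.409, -0.521, 0.001], [0.538, -0.525, 0.002]]
pencup [[0.374, 0.002, 0.001]]
carton [[0.598, 0.524, 0.001]]
```

View pics/p5.png

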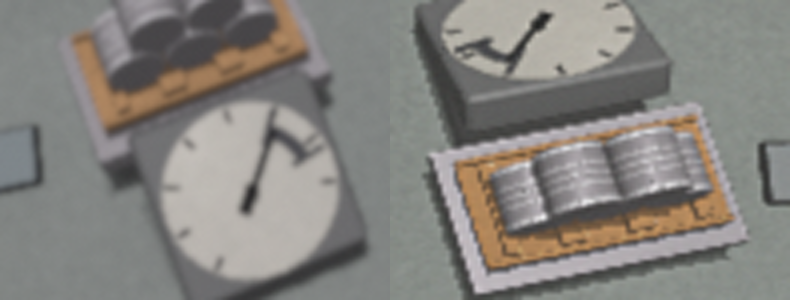

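Both tins are saddled, within 2 mm lengthwise and 1 mm sideways of their places. The needle is at rest just past the lower bar, and nothing else has moved. Handing in.

```bash
python3 -m crank '[0,0,0,0,0,0,0,0,0,0,0,0,0,0,0,0,0,0]' && python3 -c "
from h import *
print(env.close_job(),env.observe()['time_s'])"
```

```text
time_s: 19.45
position: [0.5108, 0.0898, 0.3092]
tool_rot: [[-0.002, 0.978, 0.209], [0.003, 0.209, -0.978], [-1.0, -0.001, -0.003]]
ft_force: [-0.9, 0.6, 0.4]
grip_width: 0.0855
the job is handed in; nothing more can be done
the job is handed in; nothing more can be done
```

I set two tins into the row's gaps and handed the job in at about 19.5 s, with the third tin left in the holder. No verdict was reported.

- **Needle:** it reads 3.056 rad in a rectified wrist-camera picture, inside the 2.97–3.75 sector. The margin to the lower bar is only about 0.09 rad. The scene picture alone was too coarse to tell.
- **Tins:** the last top-camera check puts both within 2 mm lengthwise and 1 mm sideways of their places, with their tops at the expected height. The row looked in place in the last picture, but I did not re-measure it.
- **Surroundings:** the stapler, mug, gel, pen cup and carton are within a few mm of where they started. The tape was hidden by the arm in the last check. The gripper passed well clear of it and never touched it. I did not re-measure the phone. The gripper is clear of everything.
- **Slip on the way:** on the first tin I pressed about 4 mm too far, with roughly 4 N upward and 4 N sideways. I backed off before releasing it.

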